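# Square the small vice into the corner of the locating plate

### The job

First take the glass vial off the metal locating plate and stand it upright on the bare desk. Then set the small toolmaker's vice that lies on the bare desk (not the one on the blue mat) flat on the plate, its fixed-jaw end against the short stop and its long side against the long stop, and finish while still holding it, pressing it firmly and squarely against both stops at once, as for clamping. Do not knock the vial over, and leave the black ring, the ball block and the wafer carrier where they are.

Things in the scene. Friction and masses are not known exactly. Their poses are not given: they have to be found in the camera images.
- fixture: aluminium locating plate screwed to the desk (it does not move): 130 mm along its x, 180 mm along its y, 6 mm thick, smooth (friction about 0.25, as the stops). Origin: centre of its underside, on the desk. Its axes lie within 0.45 rad of the world's. Two low steel stops stand on it, their tops 14 mm above the desk; their inner faces form a corner at plate x = +40 mm, y = -70 mm. The vice belongs on the -x, +y side of that corner
- long_stop: long stop on the plate: steel bar 12 x 90 x 8 mm (plate x, y, z). Origin: centre of its underside, at plate (46, -10, 6) mm. Its face towards -x, at plate x = +40 mm, takes the long side of the vice
- end_stop: short stop on the plate: steel bar 40 x 12 x 8 mm (plate x, y, z). Origin: centre of its underside, at plate (8, -76, 6) mm. Its face towards +y, at plate y = -70 mm, takes the fixed-jaw end of the vice
- seat (a point): the point of the plate at which point vice_jaw lies once the vice is fully home: plate (16, -17.25, 29) mm; axes as the plate's. The vice's axes are then parallel to the plate's, same way round
- vice: bright steel toolmaker's vice, 0.55 to 1.0 kg, loose, its parts locked. Origin: centre of its underside. Base 48 mm (x) by 112 mm (y -69 to +43), 12 mm high; on it, as wide: fixed jaw (y -69 to -44, 34 mm high), its flat end at y = -69; middle jaw block (y -32 to -1, to 34 mm high); screw block (y 29 to 43, 28 mm high), then the screw with cross handle to y = +69. Starts within 0.6 rad of the world axes
- vice_jaw (a point): centre of the vice's middle jaw block, 23 mm above the vice's underside, vice (0, -16.5, 23) mm: a good place to grip, across its 47 mm width (along the vice's x), close to the centre of mass. With the vice on the plate, fingers reaching down to 12 mm above the vice's underside still pass 4 mm over the stops
- vial: clear glass vial with a black screw cap, 22 mm in diameter, 53 mm tall, 24 g, loose. Origin: centre of its underside. Stands upright on the plate at the start, where the vice must go. The desk between the plate and the ball block is bare, e.g. round world x 0.66, y -0.03 m, in every start
- vial_mid (a point): centre of that vial, 26.5 mm above its underside. Gripped anywhere across its 22 mm; if the fingertips stay 16 mm or more above the desk they clear the stops
- ring: bystander: black metal ring, 36 mm in diameter, 13 mm high, lying on the desk. Origin: centre of its underside
- ball_block: bystander: black block with a steel ball on top, 28 x 36 mm, 35 mm high. Origin: centre of its underside
- carrier: bystander: round translucent wafer carrier, 77 mm in diameter, 16 mm high. Origin: centre of its underside
Not all that is in view belongs to the job. What is shaped like the vial but pink or turquoise is not meant.

How it is judged:
By the outcome, as a careful person would: the job done as asked, in the order asked, and still so for the second after the job is handed in, while the arm keeps its last pose, push and grip.
It also fails if it takes over 72 s, if anything falls off the work surface, if the arm or the gripper's body presses on something with over 40 N, if the wrist force passes 120 N, or if a joint passes its speed limit or range.

### The arm

A 6-joint arm with a two-finger parallel gripper is mounted at the origin on a cart in front of the work surface, level with it; the furniture and walls round the work are solid. World frame = base frame: x ahead of the robot, y to its left, z up, the work surface at z = 0. Lengths are in m, angles in rad, forces in N, time in s.
With the tool pointing down it reaches from about 0.3 to 0.775 m from the base axis. Payload 14.6 kg.
Tool frame: the origin (TCP) lies midway between the tips of the shut fingers; the grasp point (between the pads) lies 19 mm behind it (grasp_offset is the distance from the TCP to the grasp point, in m); z points along the fingers, y is the line along which they close (so a half turn about z gives the same grasp; the last joint's range is limited). The gripper opens to 94 mm and grips with 3 to 60 N. Pads are 16 mm wide; open, the fingers measure 119 mm over their backs; the gripper's body (75 mm by 177 mm) begins 78 mm behind the grasp point.
Start: joints at [-1.193, 0.3, 1.521, -0, 1.321, -0.067], TCP at [0.237, -0.496, 0.205] pointing down, gripper open.
Joint ranges: [-3.03, 3.03], [-0.79, 2.21], [0.23, 2.52], [-1.04, 4.18], [0, 3.07], [-2.55, 2.55]. Speed limits (rad/s): [2.22, 2.22, 2.57, 3.14, 3.14, 3.14].

### API

Orientations are given as [roll, pitch, yaw] about the fixed x, y, z axes, in that order (R = Rz(yaw) Ry(pitch) Rx(roll)).
In Python, from station import * gives the robot as it stands. The module is installed in compiled form; this text tells all that it offers.
- The arm moves only by the tool send_rows, never from a script. Its argument "rows" is a list of rows, each an object of numbers: "dx", "dy", "dz": the shift along the tool's x, y, z in mm; "roll": the turn about the tool's z in degrees; "jaw": the closure, from -1 (fully open) to 1 (shut). In form: [{"dx": .., "dy": .., "dz": .., "roll": .., "jaw": ..}, ...]. A call has 1 to 12 rows; each row shifts and turns the commanded pose from where the row before left it, along the tool's axes as they then stand; what a row does not reach is not made up. A row lasts 1/12 s, in which the tool goes at most 41.7 mm and 7.16 degrees, less where a joint would pass 70% of its speed; a pose out of reach is approached as far as the arm can. A call is refused whole if a number of a shift passes 41.7 or a number of a turn 7.16, either way. A call with a gripper value outside its range is refused whole. The fingers move at their own pace and stop on an object; "force" is the grip in N (left out, the last holds). Time passes only in rows, so rows that do not move let the fingers close. It gives the time, the measured TCP pose, the force, the opening and the grip force at its end, in the units of the state.
- get_obs(): the state, without advancing time (a new reading comes with each control period).
- camera(name): name is "side" or "top" or "wrist"; returns a dict with "frame" (400x640x3 uint8, red, green, blue), "z_map" (400x640 float32, m along the optical axis (not along the pixel's ray), 0 where there is no reading), "camera_matrix" (3x3 intrinsics, pixels), "rvec" (rotation vector, rad) and "tvec" (3), from world to camera coordinates, as OpenCV has them. Camera axes: x right, y down, z forward; pixel columns grow to the right and rows downward; lengths in m; the calibration is good to about 2 mm. The wrist camera is an equidistant fisheye: a pixel r from the principal point sees the ray r / f radians off the axis. A picture is of the moment at which its call begins.
- hand_in(): hands the job in; it is judged then, once.
The state is a dict: "time_s": time; "qpos": joint angles; "joint_vel": joint speeds; "tau": joint torques, N m; "ee_pos": TCP position; "eef_rot": TCP orientation; "force": force on the tool from outside, world axes, zero at the start; "moment": the same for the moment, N m; "grip_width": finger opening in m; "grip_force": force on a finger pad.
Only numpy, scipy, OpenCV 4.12 (cv2) and the standard library are available. Lean on these libraries where they do the work, as an engineer would, in place of code of your own. Each camera call takes 0.05 s, during which the arm holds its last target. There are 200 camera calls.

## Working session

There is one attempt and no reset: what is moved stays moved. The work goes in short steps, Python scripts to look and compute and a tool call to move; the robot and the scene stay as the last step left them, time stands still between calls to the robot, and variables do not carry over. Pictures are saved under pics/ and viewed, at most 10 in all, crops included, and the job is handed in when it is done.

Besides the shell and the picture viewer there is one more tool, called after "Emit:" by a JSON object that holds its "fn" and its "kwargs". send_rows: Moves the arm, as the interface text tells. Its arguments: {"type":"object","properties":{"rows":{"type":"array"},"force":{"type":"number"}},"required":["rows"]}

```bash
mkdir -p pics; cat > h.py <<'E'
from station import *
import numpy as np, cv2
def cam(n):
    c=camera(n); c['R']=cv2.Rodrigues(np.array(c['rvec'],float))[0]; c['t']=np.array(c['tvec'],float).ravel(); return c
def ray(c,u,v,fish=False):
    K=np.array(c['camera_matrix']); x=(np.asarray(u,float)-K[0,2])/K[0,0]; y=(np.asarray(v,float)-K[1,2])/K[1,1]
    if fish:
        r=np.hypot(x,y)+1e-12; d=np.stack([np.sin(r)*x/r,np.sin(r)*y/r,np.cos(r)],-1)
    else: d=np.stack([x,y,np.ones_like(x)],-1)
    return -c['R'].T@c['t'], d@c['R']
def onplane(c,u,v,z,fish=False):
    o,d=ray(c,u,v,fish); return o+d*((z-o[2])/d[...,2])[...,None]
def cloud(c,fish=False):
    v,u=np.mgrid[0:400,0:640]; o,d=ray(c,u,v,fish); 
    dc=d@c['R'].T; s=c['z_map']/dc[...,2]
    P=o+d*s[...,None]; P[c['z_map']<=0]=np.nan; return P
def save(n,im,s=1):
    cv2.imwrite('pics/'+n,cv2.resize(im[...,::-1],None,fx=s,fy=s))
E
python3 - <<'E'
from h import *
o=get_obs(); print(o)
for n in('top','side'):
    c=cam(n); save(n+'0.png',c['frame'],1.25); print(n,c['camera_matrix'],-c['R'].T@c['t'],c['R'])
E
```

```text
{'time_s': 0.0, 'qpos': array([-1.19259984e+00,  3.00491234e-01,  1.52160439e+00, -3.54816369e-06,
        1.32070749e+00, -6.65882959e-02]), 'joint_vel': array([ 0.00133455, -0.0002765 ,  0.00133099,  0.0002542 , -0.001103  ,
       -0.00192348]), 'tau': array([ 3.07267692e-03, -5.31791639e+01, -3.52731442e+01,  7.09113549e-02,
        2.43796018e-02, -8.73013005e-05]), 'ee_pos': array([ 0.2365454 , -0.4962292 ,  0.20486543]), 'eef_rot': array([-3.14038464e+00, -7.71143740e-05,  4.44785617e-01]), 'force': array([-0.15251723,  0.54804433, -0.154322  ]), 'moment': array([ 0.01120384,  0.0073581 , -0.03199764]), 'grip_force': 0.0, 'grip_width': 0.0939415641208427}
top [[460.19403915   0.         314.1331214 ]
 [  0.         460.19403915 198.39596027]
 [  0.           0.           1.        ]] [ 0.36042366 -0.02177382  1.53572838] [[-2.45003127e-02 -9.99697331e-01 -2.23179482e-03]
 [-9.91245750e-01  2.45827820e-02 -1.29721044e-01]
 [ 1.29736645e-01 -9.65948998e-04 -9.91548017e-01]]
side [[367.2823743    0.         316.97669395]
 [  0.         367.2823743  200.10413975]
 [  0.           0.           1.        ]] [0.21884941 0.66045525 0.57244203] [[-0.90109809 -0.4335948   0.00421624]
 [-0.24644148  0.50410666 -0.8277337 ]
 [ 0.3567756  -0.74690831 -0.56110529]]
```

View pics/top0.png

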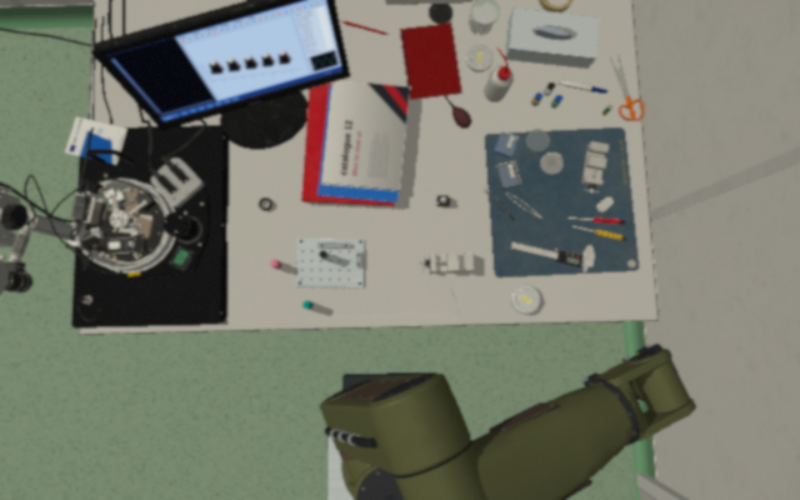

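View pics/side0.png

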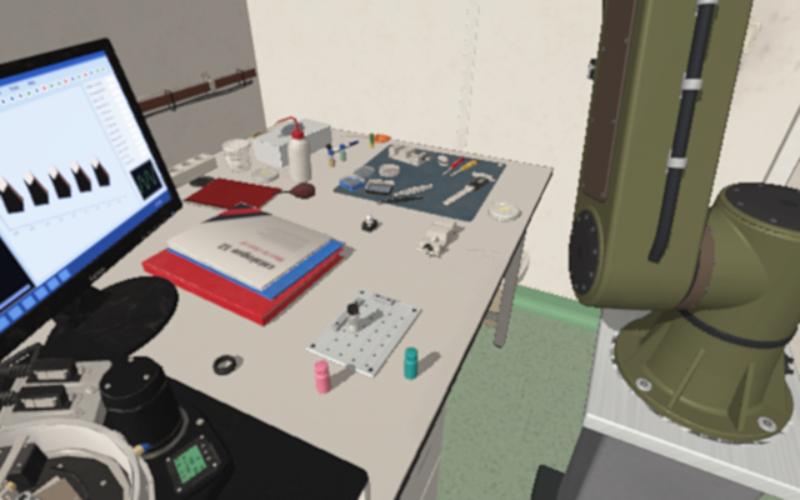

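The top view shows the plate at about (331,263) in the 1.25x picture, with the vial cap at about (325,255). The vice is at about (452,263), with its screw to the left (+y) and its fixed jaw to the right. The ring is at (266,204), the ball block at (443,201) and the carrier at (525,299).

```bash
python3 - <<'E'
from h import *
c=cam('top'); P=cloud(c); z=P[...,2]
z0=np.nanmedian(z[150:240,200:380]); print('desk z',z0)
def reg(x0,x1,y0,y1,lo,hi,name):
    m=np.zeros(z.shape,bool); m[y0:y1,x0:x1]=True
    m&=(z>lo)&(z<hi); q=P[m]
    if len(q)<4: print(name,len(q)); return
    r=cv2.minAreaRect((q[:,:2]*1000).astype(np.float32)); print(name,len(q),np.round(r[0],1),np.round(r[1],1),round(r[2],1),'zmax',q[:,2].max())
reg(235,296,188,233,.003,.011,'plate')
reg(235,296,188,233,.011,.02,'stops')
reg(235,296,188,233,.035,.08,'vial')
reg(336,386,195,222,.006,.06,'vice')
reg(336,386,195,222,.022,.06,'vicejaws')
reg(346,364,153,169,.01,.06,'ball')
g=cv2.resize(c['frame'][180:240,200:390],None,fx=4,fy=4,interpolation=cv2.INTER_CUBIC); save('topcrop.png',g)
E
```

```text
desk z 0.001384523173775687
plate 1609 [526.2 142.7] [202.9 148.4] 88.6 zmax 0.010999223027412075
stops 243 [525.2 144. ] [178.9 127.6] 88.6 zmax 0.019863488650102124
vial 39 [543.  156.7] [18. 19.] 83.7 zmax 0.06594469790184854
vice 578 [ 525.1 -175.5] [ 83.7 158.5] 2.1 zmax 0.04082003765478537
vicejaws 355 [ 517.2 -165.2] [ 46.8 135.5] 0.1 zmax 0.04082003765478537
ball 82 [ 689.2 -154.9] [53.1 29.7] 70.4 zmax 0.04030724128504515
```

View pics/topcrop.png

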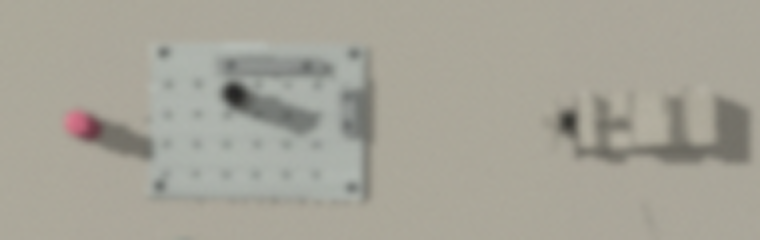

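The crop shows the vial cap at (235,95), the long stop at the top (275,66), the short stop on the right (352,112) and the pink decoy on the left. The vice lies at (640,122). I'm moving above the vial.

Emit:
{"fn": "send_rows", "kwargs": {"rows": [{"dx": 27.5,"dy": -23,"dz": 0,"roll": 0,"jaw": -1},{"dx": 27.5,"dy": -23,"dz": 0,"roll": 0,"jaw": -1},{"dx": 27.5,"dy": -23,"dz": 0,"roll": 0,"jaw": -1},{"dx": 27.5,"dy": -23,"dz": 0,"roll": 0,"jaw": -1},{"dx": 27.5,"dy": -23,"dz": 0,"roll": 0,"jaw": -1},{"dx": 27.5,"dy": -23,"dz": 0,"roll": 0,"jaw": -1},{"dx": 27.5,"dy": -23,"dz": 0,"roll": 0,"jaw": -1},{"dx": 27.5,"dy": -23,"dz": 0,"roll": 0,"jaw": -1},{"dx": 27.5,"dy": -23,"dz": 0,"roll": 0,"jaw": -1},{"dx": 27.5,"dy": -23,"dz": 0,"roll": 0,"jaw": -1}]}}

```text
time_s: 0.98
ee_pos: [0.3862, -0.1688, 0.2055]
eef_rot: [3.142, -0.0, 0.445]
force: [0.4, -0.0, -0.2]
grip_width: 0.0939
grip_force: 0.0
```

Emit:
{"fn": "send_rows", "kwargs": {"rows": [{"dx": 27.5,"dy": -23,"dz": 0,"roll": 0,"jaw": -1},{"dx": 27.5,"dy": -23,"dz": 0,"roll": 0,"jaw": -1},{"dx": 27.5,"dy": -23,"dz": 0,"roll": 0,"jaw": -1},{"dx": 27.5,"dy": -23,"dz": 0,"roll": 0,"jaw": -1},{"dx": 27.5,"dy": -23,"dz": 0,"roll": 0,"jaw": -1},{"dx": 27.5,"dy": -23,"dz": 0,"roll": 0,"jaw": -1},{"dx": 27.5,"dy": -23,"dz": 0,"roll": 0,"jaw": -1},{"dx": 27.5,"dy": -23,"dz": 0,"roll": 0,"jaw": -1},{"dx": 27.5,"dy": -23,"dz": 0,"roll": 0,"jaw": -1},{"dx": 27.5,"dy": -23,"dz": 0,"roll": 0,"jaw": -1}]}}

```text
time_s: 1.82
ee_pos: [0.5355, 0.1573, 0.2052]
eef_rot: [-3.142, 0.0, 0.445]
force: [0.2, 0.0, 0.6]
grip_width: 0.0937
grip_force: 0.0
```

Emit:
{"fn": "send_rows", "kwargs": {"rows": [{"roll": -7.1,"jaw": -1},{"roll": -7.1,"jaw": -1},{"roll": -7.1,"jaw": -1},{"roll": -7.1,"jaw": -1},{"roll": -7.1,"jaw": -1},{"roll": -7.1,"jaw": -1},{"roll": -7.1,"jaw": -1},{"roll": -7.1,"jaw": -1},{"roll": -7.1,"jaw": -1},{"jaw": -1},{"jaw": -1}]}}

```text
invalid input at $.rows[0]: expected keys dx, dy, dz, roll, jaw
```

```bash
python3 - <<'E'
from h import *
o=get_obs(); print(o['time_s'],o['ee_pos'],o['eef_rot'],o['qpos'])
c=cam('wrist'); save('w1.png',c['frame'],1.25); print(c['camera_matrix'],-c['R'].T@c['t'],c['R'])
P=cloud(c,True); z=P[...,2]; print(z[200,320],(c['z_map']>0).mean())
np.savez('w1.npz',P=P,f=c['frame'])
E
```

```text
1.8167 [0.53551289 0.15728729 0.20524322] [-3.14153971e+00  2.86626976e-04  4.44990496e-01] [ 2.20062528e-01  3.18384827e-01  1.49736408e+00 -1.26924473e-05
  1.32613496e+00  1.34587144e+00]
[[309.70691629   0.         320.29128163]
 [  0.         309.70691629 200.89400727]
 [  0.           0.           1.        ]] [0.59494064 0.18412741 0.38510672] [[ 4.30497374e-01 -9.02591586e-01 -6.63120533e-04]
 [-8.78269384e-01 -4.19065910e-01  2.30275167e-01]
 [-2.08122319e-01 -9.85504561e-02 -9.73125330e-01]]
0.007078082719310319 0.91158203125
```

View pics/w1.png

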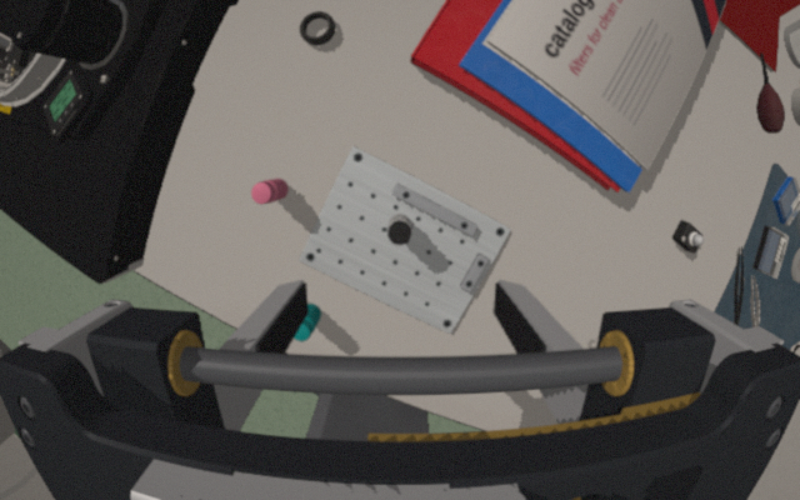

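The wrist picture (1.25x) shows the black vial cap at (399,232), the plate screws at (358,156), (500,231), (311,257) and (447,322), and the turquoise decoy at (307,322). Next I'll work out the plate pose and the vial position.

```bash
cat > plate.py <<'E'
from h import *
def dark(c,u,v,r,thr):
    g=c['frame'].max(2); m=np.zeros(g.shape,np.uint8); cv2.circle(m,(int(u),int(v)),r,1,-1)
    mm=((g<thr)&(m>0)).astype(np.uint8); n,l,s,ce=cv2.connectedComponentsWithStats(mm); i=1+np.argmax(s[1:,4]); return ce[i],s[i,4]
def stops(P,p0,yaw):
    # stop faces in frame at p0,yaw
    Rz=np.array([[np.cos(yaw),-np.sin(yaw)],[np.sin(yaw),np.cos(yaw)]])
    Q=(P[...,:2]-p0)@Rz*1000; z=P[...,2]*1000
    return Q,z
E
python3 - <<'E'
from plate import *
c=cam('wrist')
S=[(358,156),(500,231),(311,257),(447,322)]; W=[]
for s in S:
    ce,a=dark(c,s[0]/1.25,s[1]/1.25,6,90); w=onplane(c,*ce,.006,True); W.append(w[:2]); print(ce,a,w)
W=np.array(W); p0=W.mean(0)
# 0:(+x+y)?,1:(+x,-y),2:(-x,+y),3:(-x,-y)
d=(W[0]-W[1])+(W[2]-W[3]); e=(W[0]-W[2])+(W[1]-W[3])
yaw=np.arctan2(-d[0],d[1]); yaw2=np.arctan2(e[1],e[0]); print('plate',p0,yaw,yaw2,np.linalg.norm(d)/2,np.linalg.norm(e)/2)
ce,a=dark(c,399/1.25,232/1.25,14,60); print('vial',ce,a,onplane(c,*ce,.059,True))
P=cloud(c,True); Q,z=stops(P,p0,yaw)
m=(z>11)&(z<18)&(abs(Q[...,0])<70)&(abs(Q[...,1])<95)
for nm,b in(('long',(35,57,-60,40)),('end',(-15,30,-88,-64))):
    k=m&(Q[...,0]>b[0])&(Q[...,0]<b[1])&(Q[...,1]>b[2])&(Q[...,1]<b[3]); q=Q[k]; print(nm,len(q),q.mean(0),q.min(0),q.max(0),np.median(z[k]))
k=(abs(Q[...,0])<60)&(abs(Q[...,1])<85)&(z<11)&(z>-5); print('plate z',np.median(z[k]))
k=(abs(Q[...,0])<90)&(abs(Q[...,1])<110)&(z<8)&(z>3.5); q=Q[k]; r=cv2.minAreaRect(q.astype(np.float32)); print(r)
k=(abs(Q[...,0])<40)&(abs(Q[...,1])<40)&(z>50)&(z<75); print('vial depth',k.sum(),P[k].mean(0),np.median(z[k]))
E
```

```text
[288.66666667 127.46666667] 15 [0.58141613 0.22465176 0.006     ]
[402.  187.5] 18 [0.57620504 0.06411298 0.006     ]
[250.5 207.5] 24 [0.46866046 0.22741468 0.006     ]
[359.5 260.5] 14 [0.46408882 0.06741095 0.006     ]
plate [0.52259261 0.14589759] -0.03050980001481989 -0.026946088273843153 0.1603458801696776 0.11247677542502528
vial [322.83404255 188.71914894] 235 [0.53993928 0.15898706 0.059     ]
long 732 [45.08497126 -9.48125405] [ 38.16602332 -55.85744088] [51.77976384 35.07076822] 14.5878191132241
end 297 [  6.85556484 -75.66821768] [-13.35951704 -82.92173282] [ 27.42968365 -69.47607473] 14.538687259071814
plate z 6.698908353547084
((-0.7788162231445312, 2.0541152954101562), (186.14834594726562, 130.99658203125), 89.90478515625)
vial depth 297 [0.53956413 0.15928021 0.05924016] 59.624637185246854
```

Emit:
{"fn": "send_rows", "kwargs": {"rows": [{"dx": 0,"dy": 0,"dz": 0,"roll": -7.1,"jaw": -1},{"dx": 0,"dy": 0,"dz": 0,"roll": -7.1,"jaw": -1},{"dx": 0,"dy": 0,"dz": 0,"roll": -7.1,"jaw": -1},{"dx": 0,"dy": 0,"dz": 0,"roll": -7.1,"jaw": -1},{"dx": 0,"dy": 0,"dz": 0,"roll": -7.1,"jaw": -1},{"dx": 0,"dy": 0,"dz": 0,"roll": -7.1,"jaw": -1},{"dx": 0,"dy": 0,"dz": 0,"roll": -7.1,"jaw": -1},{"dx": 0,"dy": 0,"dz": 0,"roll": -7.1,"jaw": -1},{"dx": 0,"dy": 0,"dz": 0,"roll": -7.1,"jaw": -1},{"dx": 0,"dy": 0,"dz": 0,"roll": 0,"jaw": -1},{"dx": 0,"dy": 0,"dz": 0,"roll": 0,"jaw": -1}]}}

```text
time_s: 2.83
ee_pos: [0.535, 0.1549, 0.2053]
eef_rot: [-3.141, 0.0, 1.556]
force: [0.2, 0.1, -0.3]
grip_width: 0.0938
grip_force: 0.0
```

Emit:
{"fn": "send_rows", "kwargs": {"rows": [{"dx": 4,"dy": 5,"dz": 25,"roll": 0,"jaw": -0.2},{"dx": 0,"dy": 0,"dz": 35,"roll": 0,"jaw": -0.2},{"dx": 0,"dy": 0,"dz": 35,"roll": 0,"jaw": -0.2},{"dx": 0,"dy": 0,"dz": 35,"roll": 0,"jaw": -0.2},{"dx": 0,"dy": 0,"dz": 25,"roll": 0,"jaw": -0.2},{"dx": 0,"dy": 0,"dz": 15,"roll": 0,"jaw": -0.2},{"dx": 0,"dy": 0,"dz": 10,"roll": 0,"jaw": -0.2},{"dx": 0,"dy": 0,"dz": 4,"roll": 0,"jaw": -0.2},{"dx": 0,"dy": 0,"dz": 0,"roll": 0,"jaw": -0.2}], "force": 12}}

```text
time_s: 3.58
ee_pos: [0.5402, 0.1592, 0.0213]
eef_rot: [-3.141, 0.0, 1.558]
force: [0.4, -0.9, -0.3]
grip_width: 0.0565
grip_force: 0.0
```

Emit:
{"fn": "send_rows", "kwargs": {"rows": [{"dx": 0,"dy": 0,"dz": 0,"roll": 0,"jaw": 0.2},{"dx": 0,"dy": 0,"dz": 0,"roll": 0,"jaw": 0.3},{"dx": 0,"dy": 0,"dz": 0,"roll": 0,"jaw": 0.4},{"dx": 0,"dy": 0,"dz": 0,"roll": 0,"jaw": 0.5},{"dx": 0,"dy": 0,"dz": 0,"roll": 0,"jaw": 0.6},{"dx": 0,"dy": 0,"dz": 0,"roll": 0,"jaw": 0.8},{"dx": 0,"dy": 0,"dz": 0,"roll": 0,"jaw": 1},{"dx": 0,"dy": 0,"dz": 0,"roll": 0,"jaw": 1},{"dx": 0,"dy": 0,"dz": 0,"roll": 0,"jaw": 1},{"dx": 0,"dy": 0,"dz": 0,"roll": 0,"jaw": 1},{"dx": 0,"dy": 0,"dz": 0,"roll": 0,"jaw": 1}]}}

```text
time_s: 4.5
ee_pos: [0.5404, 0.1594, 0.0217]
eef_rot: [3.141, -0.0, 1.56]
force: [-1.3, -0.5, 6.0]
grip_width: 0.0216
grip_force: 12.0
```

Emit:
{"fn": "send_rows", "kwargs": {"rows": [{"dx": 0,"dy": 0,"dz": -20,"roll": 0,"jaw": 1},{"dx": 0,"dy": 0,"dz": -40,"roll": 0,"jaw": 1},{"dx": -16,"dy": 6,"dz": 0,"roll": 0,"jaw": 1},{"dx": -26,"dy": 10,"dz": 0,"roll": 0,"jaw": 1},{"dx": -26,"dy": 10,"dz": 0,"roll": 0,"jaw": 1},{"dx": -26,"dy": 10,"dz": 0,"roll": 0,"jaw": 1},{"dx": -26,"dy": 10,"dz": 0,"roll": 0,"jaw": 1},{"dx": -26,"dy": 10,"dz": 0,"roll": 0,"jaw": 1},{"dx": -26,"dy": 10,"dz": 0,"roll": 0,"jaw": 1},{"dx": -26,"dy": 10,"dz": 0,"roll": 0,"jaw": 1},{"dx": -10,"dy": 4,"dz": 0,"roll": 0,"jaw": 1},{"dx": 0,"dy": 0,"dz": 0,"roll": 0,"jaw": 1}]}}

```text
time_s: 5.5
ee_pos: [0.6182, -0.0514, 0.0809]
eef_rot: [-3.141, 0.0, 1.557]
force: [-0.7, -0.1, -0.6]
grip_width: 0.0219
grip_force: 12.0
```

```bash
python3 - <<'E'
from h import *
print({k:np.round(v,4) for k,v in get_obs().items()})
c=cam('side'); save('s1.png',cv2.resize(c['frame'][120:320,180:420],None,fx=3,fy=3))
E
```

```text
{'time_s': np.float64(5.5), 'qpos': array([-1.4190e-01,  5.7520e-01,  1.4305e+00, -1.0000e-04,  1.1364e+00,
       -1.2850e-01]), 'joint_vel': array([ 0.0537, -0.0236,  0.0378,  0.0093, -0.0086,  0.0358]), 'tau': array([-2.11240e+00, -6.46885e+01, -3.35658e+01, -1.30000e-02,
        1.46400e-01, -5.37000e-01]), 'ee_pos': array([ 0.6182, -0.0514,  0.0809]), 'eef_rot': array([-3.1411e+00,  1.0000e-04,  1.5575e+00]), 'force': array([-0.6913, -0.0867, -0.5948]), 'moment': array([-0.0427, -0.0739,  0.0259]), 'grip_force': np.float64(11.9997), 'grip_width': np.float64(0.0219)}
```

View pics/s1.png

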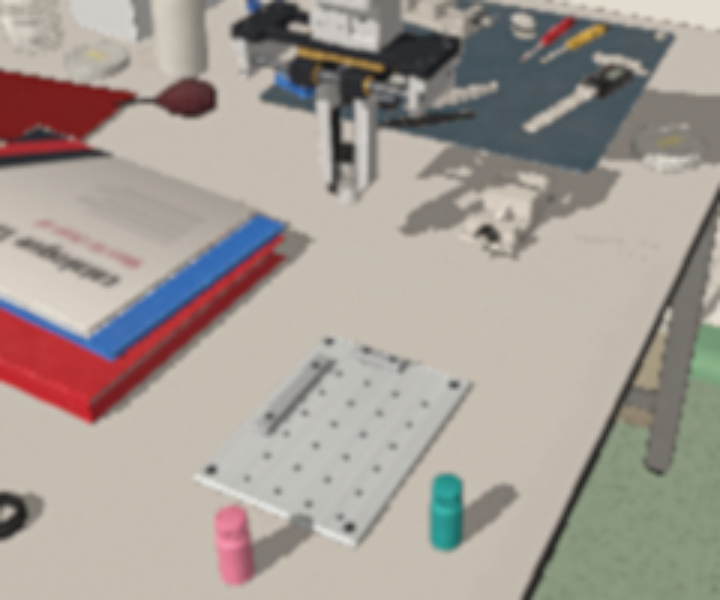

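The vial is held upright at about (345,155) in the crop, with bare desk below. I'm lowering it.

Emit:
{"fn": "send_rows", "kwargs": {"rows": [{"dx": 0,"dy": 0,"dz": 20,"roll": 0,"jaw": 1},{"dx": 0,"dy": 0,"dz": 20,"roll": 0,"jaw": 1},{"dx": 0,"dy": 0,"dz": 12,"roll": 0,"jaw": 1},{"dx": 0,"dy": 0,"dz": 6,"roll": 0,"jaw": 1},{"dx": 0,"dy": 0,"dz": 3,"roll": 0,"jaw": 1},{"dx": 0,"dy": 0,"dz": 2,"roll": 0,"jaw": 1},{"dx": 0,"dy": 0,"dz": 1,"roll": 0,"jaw": 1},{"dx": 0,"dy": 0,"dz": 0,"roll": 0,"jaw": 1},{"dx": 0,"dy": 0,"dz": 0,"roll": 0,"jaw": 1},{"dx": 0,"dy": 0,"dz": 0,"roll": 0,"jaw": 1}]}}

```text
time_s: 6.38
ee_pos: [0.6183, -0.0495, 0.018]
eef_rot: [3.141, 0.0, 1.56]
force: [-0.1, 0.4, -0.2]
grip_width: 0.0216
grip_force: 12.0
```

Emit:
{"fn": "send_rows", "kwargs": {"rows": [{"dx": 0,"dy": 0,"dz": 0.5,"roll": 0,"jaw": 1},{"dx": 0,"dy": 0,"dz": 0.5,"roll": 0,"jaw": 1},{"dx": 0,"dy": 0,"dz": 0.5,"roll": 0,"jaw": 1},{"dx": 0,"dy": 0,"dz": 0,"roll": 0,"jaw": 1},{"dx": 0,"dy": 0,"dz": 0,"roll": 0,"jaw": 1}]}}

```text
time_s: 6.8
ee_pos: [0.618, -0.0495, 0.0159]
eef_rot: [-3.142, -0.0, 1.56]
force: [0.3, -0.1, 0.9]
grip_width: 0.0218
grip_force: 12.0
```

Emit:
{"fn": "send_rows", "kwargs": {"rows": [{"dx": 0,"dy": 0,"dz": 0,"roll": 0,"jaw": 0.5},{"dx": 0,"dy": 0,"dz": 0,"roll": 0,"jaw": 0.45},{"dx": 0,"dy": 0,"dz": 0,"roll": 0,"jaw": 0.3},{"dx": 0,"dy": 0,"dz": 0,"roll": 0,"jaw": 0.1},{"dx": 0,"dy": 0,"dz": 0,"roll": 0,"jaw": 0},{"dx": 0,"dy": 0,"dz": 0,"roll": 0,"jaw": 0},{"dx": 0,"dy": 0,"dz": -10,"roll": 0,"jaw": 0},{"dx": 0,"dy": 0,"dz": -30,"roll": 0,"jaw": 0},{"dx": 0,"dy": 0,"dz": -40,"roll": 0,"jaw": 0},{"dx": 0,"dy": 0,"dz": -40,"roll": 0,"jaw": -0.5},{"dx": 0,"dy": 0,"dz": -40,"roll": 0,"jaw": -1}]}}

```text
time_s: 7.72
ee_pos: [0.6176, -0.0494, 0.1787]
eef_rot: [3.141, 0.0, 1.56]
force: [1.0, 0.8, 0.6]
grip_width: 0.0571
grip_force: 0.0
```

Emit:
{"fn": "send_rows", "kwargs": {"rows": [{"dx": -19,"dy": -16,"dz": 0,"roll": 0,"jaw": -1},{"dx": -19,"dy": -16,"dz": 0,"roll": 0,"jaw": -1},{"dx": -19,"dy": -16,"dz": 0,"roll": 0,"jaw": -1},{"dx": -19,"dy": -16,"dz": 0,"roll": 0,"jaw": -1},{"dx": -19,"dy": -16,"dz": 0,"roll": 0,"jaw": -1},{"dx": -19,"dy": -16,"dz": 0,"roll": 0,"jaw": -1},{"dx": 0,"dy": 0,"dz": 0,"roll": 0,"jaw": -1},{"dx": 0,"dy": 0,"dz": 0,"roll": 0,"jaw": -1}]}}

```text
time_s: 8.38
ee_pos: [0.5205, -0.1631, 0.177]
eef_rot: [3.14, 0.0, 1.558]
force: [0.1, 0.1, 0.2]
grip_width: 0.094
grip_force: 0.0
```

```bash
python3 - <<'E'
from h import *
print({k:np.round(v,4) for k,v in get_obs().items() if k in('ee_pos','eef_rot','time_s')})
c=cam('wrist'); save('w2.png',c['frame'],1.25); P=cloud(c,True); np.savez('w2.npz',P=P)
z=P[...,2]; X=P[...,0];Y=P[...,1]
for nm,lo,hi in(('tops',.030,.039),('all',.024,.045),('base',.008,.016)):
    k=(z>lo)&(z<hi)&(abs(X-.52)<.06)&(Y>-.28)&(Y<-.09)
    q=(P[k][:,:2]*1000).astype(np.float32); r=cv2.minAreaRect(q); print(nm,k.sum(),r)
k=(z>.045)&(z<.07)&(abs(X-.62)<.03)&(abs(Y+.05)<.03); print('vial',k.sum(),P[k].mean(0) if k.any() else '')
E
```

```text
{'time_s': np.float64(8.3833), 'ee_pos': array([ 0.5205, -0.1631,  0.177 ]), 'eef_rot': array([3.1405e+00, 3.0000e-04, 1.5583e+00])}
tops 2139 ((513.8837280273438, -170.3963165283203), (125.30000305175781, 47.229278564453125), 89.43614959716797)
all 3207 ((513.880126953125, -164.06854248046875), (137.99380493164062, 47.60004806518555), 89.50184631347656)
base 1164 ((512.5333862304688, -165.94912719726562), (91.00908660888672, 46.3918571472168), 89.86241149902344)
vial 321 [ 0.61609931 -0.0506541   0.05297384]
```

View pics/w2.png

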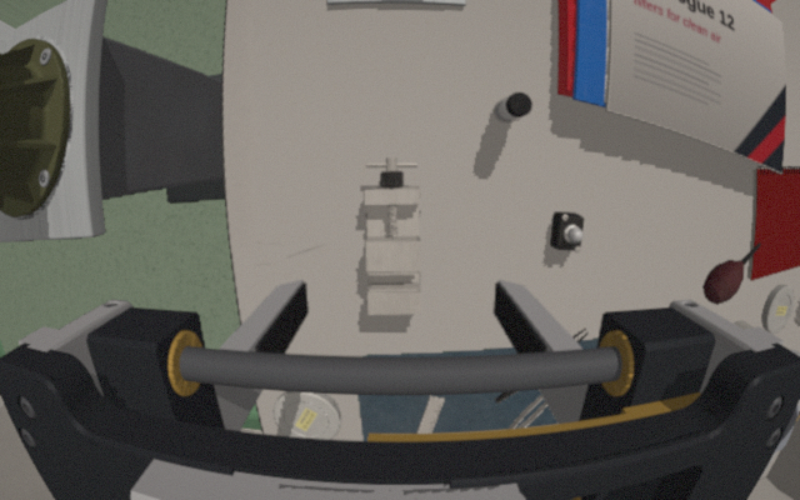

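The vial stands at (516,105) in the picture. The vice runs from its handle at (391,165) to its fixed-jaw end at about (392,315), with the middle jaw at (392,255). Next is the middle-jaw position.

```bash
python3 - <<'E'
from h import *
P=np.load('w2.npz')['P']; z=P[...,2]
k=(z>.031)&(z<.0385)&(abs(P[...,0]-.514)<.03)&(P[...,1]>-.25)&(P[...,1]<-.09)
n,l,s,ce=cv2.connectedComponentsWithStats(k.astype(np.uint8))
for i in range(1,n):
    if s[i,4]<60: continue
    q=P[l==i]; r=cv2.minAreaRect((q[:,:2]*1000).astype(np.float32)); print(s[i],r,np.median(q[:,2]))
    e=[(np.nanmin(q[abs(q[:,1]-y)<.0015,0]),np.nanmax(q[abs(q[:,1]-y)<.0015,0])) for y in np.arange(q[:,1].min()+.003,q[:,1].max()-.002,.004)]; print(np.round(np.array(e).T*1000,1))
E
```

```text
[ 293  192   42   29 1128] ((512.4493408203125, -180.51681518554688), (30.313779830932617, 44.71236038208008), 89.87989807128906) 0.03432660471179433
[[491.1 490.2 490.3 490.5 490.5 490.7 490.8]
 [534.7 534.7 534.7 534.7 534.7 534.7 534.7]]
[294 230  43  22 887] ((513.4434814453125, -220.79061889648438), (24.78242301940918, 47.18644714355469), 89.0262451171875) 0.03421810125733493
[[489.7 489.8 490.1 490.2 490.3 490.3]
 [535.8 537.  536.9 536.9 536.9 537. ]]
```

Emit:
{"fn": "send_rows", "kwargs": {"rows": [{"dx": -17.5,"dy": -7.5,"dz": 10,"roll": 0,"jaw": -1},{"dx": 0,"dy": 0,"dz": 35,"roll": 0,"jaw": -1},{"dx": 0,"dy": 0,"dz": 35,"roll": 0,"jaw": -1},{"dx": 0,"dy": 0,"dz": 35,"roll": 0,"jaw": -1},{"dx": 0,"dy": 0,"dz": 25,"roll": 0,"jaw": -1},{"dx": 0,"dy": 0,"dz": 14,"roll": 0,"jaw": -1},{"dx": 0,"dy": 0,"dz": 6,"roll": 0,"jaw": -1},{"dx": 0,"dy": 0,"dz": 3,"roll": 0,"jaw": -1},{"dx": 0,"dy": 0,"dz": 0,"roll": 0,"jaw": -1},{"dx": 0,"dy": 0,"dz": 0,"roll": 0,"jaw": -1}], "force": 15}}

```text
time_s: 9.27
ee_pos: [0.5139, -0.1798, 0.014]
eef_rot: [3.14, 0.001, 1.56]
force: [0.5, -0.5, 0.2]
grip_width: 0.0941
grip_force: 0.0
```

Emit:
{"fn": "send_rows", "kwargs": {"rows": [{"dx": 0,"dy": -0.5,"dz": 0.5,"roll": 0,"jaw": -0.5},{"dx": 0,"dy": 0,"dz": 0,"roll": 0,"jaw": -0.2},{"dx": 0,"dy": 0,"dz": 0,"roll": 0,"jaw": 0},{"dx": 0,"dy": 0,"dz": 0,"roll": 0,"jaw": 0.2},{"dx": 0,"dy": 0,"dz": 0,"roll": 0,"jaw": 0.5},{"dx": 0,"dy": 0,"dz": 0,"roll": 0,"jaw": 1},{"dx": 0,"dy": 0,"dz": 0,"roll": 0,"jaw": 1},{"dx": 0,"dy": 0,"dz": 0,"roll": 0,"jaw": 1},{"dx": 0,"dy": 0,"dz": 0,"roll": 0,"jaw": 1},{"dx": 0,"dy": 0,"dz": 0,"roll": 0,"jaw": 1}]}}

```text
time_s: 10.1
ee_pos: [0.5128, -0.1799, 0.0125]
eef_rot: [3.141, 0.0, 1.56]
force: [1.7, -0.0, 0.3]
grip_width: 0.0471
grip_force: 15.0
```

Emit:
{"fn": "send_rows", "kwargs": {"rows": [{"dx": 0,"dy": 0,"dz": 0,"roll": 0,"jaw": 1},{"dx": 0,"dy": 0,"dz": 0,"roll": 0,"jaw": 1},{"dx": 0,"dy": 0,"dz": 0,"roll": 0,"jaw": 1},{"dx": 0,"dy": 0,"dz": -2,"roll": 0,"jaw": 1},{"dx": 0,"dy": 0,"dz": -8,"roll": 0,"jaw": 1},{"dx": 0,"dy": 0,"dz": -15,"roll": 0,"jaw": 1},{"dx": 0,"dy": 0,"dz": -25,"roll": 0,"jaw": 1},{"dx": 0,"dy": 0,"dz": -25,"roll": 0,"jaw": 1},{"dx": 0,"dy": 0,"dz": -20,"roll": 0,"jaw": 1},{"dx": 0,"dy": 0,"dz": 0,"roll": 0,"jaw": 1},{"dx": 0,"dy": 0,"dz": 0,"roll": 0,"jaw": 1}], "force": 60}}

```text
time_s: 11.02
ee_pos: [0.5125, -0.1798, 0.1075]
eef_rot: [3.141, 0.0, 1.56]
force: [-0.5, 0.8, -8.6]
grip_width: 0.0465
grip_force: 60.0
```

Emit:
{"fn": "send_rows", "kwargs": {"rows": [{"dx": 17,"dy": 1,"dz": 0,"roll": 0,"jaw": 1},{"dx": 30,"dy": 1,"dz": 0,"roll": 0,"jaw": 1},{"dx": 30,"dy": 1,"dz": 0,"roll": 0,"jaw": 1},{"dx": 35,"dy": 1,"dz": 0,"roll": 0,"jaw": 1},{"dx": 35,"dy": 1,"dz": 0,"roll": 0,"jaw": 1},{"dx": 35,"dy": 2,"dz": 0,"roll": 0,"jaw": 1},{"dx": 35,"dy": 2,"dz": 0,"roll": 0,"jaw": 1},{"dx": 35,"dy": 2,"dz": 0,"roll": 0,"jaw": 1},{"dx": 30,"dy": 1,"dz": 0,"roll": 0,"jaw": 1},{"dx": 25,"dy": 1,"dz": 0,"roll": 0,"jaw": 1},{"dx": 10,"dy": 0,"dz": 0,"roll": 1,"jaw": 1},{"dx": 0,"dy": 0,"dz": 0,"roll": 0,"jaw": 1}]}}

```text
time_s: 12.02
ee_pos: [0.5277, 0.139, 0.1052]
eef_rot: [-3.138, 0.0, 1.544]
force: [-0.1, -1.1, -8.3]
grip_width: 0.0464
grip_force: 60.0
```

```bash
python3 - <<'E'
from plate import *
print({k:np.round(v,4) for k,v in get_obs().items() if k in('ee_pos','eef_rot','time_s','force')})
c=cam('wrist'); save('w3.png',c['frame'],1.25); P=cloud(c,True)
p0=np.array([.5217,.1463]); yaw=-.029
Q,z=stops(P,p0,yaw)
m=(z>11)&(z<18)
for nm,b in(('long',(34,57,-60,40)),('end',(-18,32,-88,-64))):
    k=m&(Q[...,0]>b[0])&(Q[...,0]<b[1])&(Q[...,1]>b[2])&(Q[...,1]<b[3]); q=Q[k]
    if len(q): print(nm,len(q),q.mean(0),q.min(0),q.max(0),cv2.minAreaRect(q.astype(np.float32)))
# vice tops
zz=P[...,2]; k=(zz>.122)&(zz<.137)&(abs(P[...,0]-.53)<.05)&(abs(P[...,1]-.13)<.1)
n,l,s,ce=cv2.connectedComponentsWithStats(k.astype(np.uint8))
for i in range(1,n):
    if s[i,4]>100:
        q=P[l==i]; print(s[i],cv2.minAreaRect((q[:,:2]*1000).astype(np.float32)),np.median(q[:,2]))
E
```

```text
{'time_s': np.float64(12.0167), 'ee_pos': array([0.5277, 0.139 , 0.1052]), 'eef_rot': array([-3.1381e+00,  4.0000e-04,  1.5443e+00]), 'force': array([-0.0513, -1.0789, -8.33  ])}
long 783 [46.65109468  3.59015796] [ 40.85523623 -29.42737551] [52.41730933 34.04156321] ((46.51755142211914, 2.324188232421875), (63.45701599121094, 11.404500007629395), 89.4422836303711)
[306 113  26  27 498] ((528.1401977539062, 205.2351837158203), (13.663990020751953, 13.051386833190918), 88.50769805908203) 0.12328923525196193
[ 254  221  135   54 4888] ((527.5109252929688, 138.5992431640625), (31.57775115966797, 70.64156341552734), 89.78905487060547) 0.126996769137538
[283 316  77  12 879] ((526.5281982421875, 90.38404846191406), (9.748015403747559, 47.40467071533203), 88.94927215576172) 0.12705064893437662
```

View pics/w3.png

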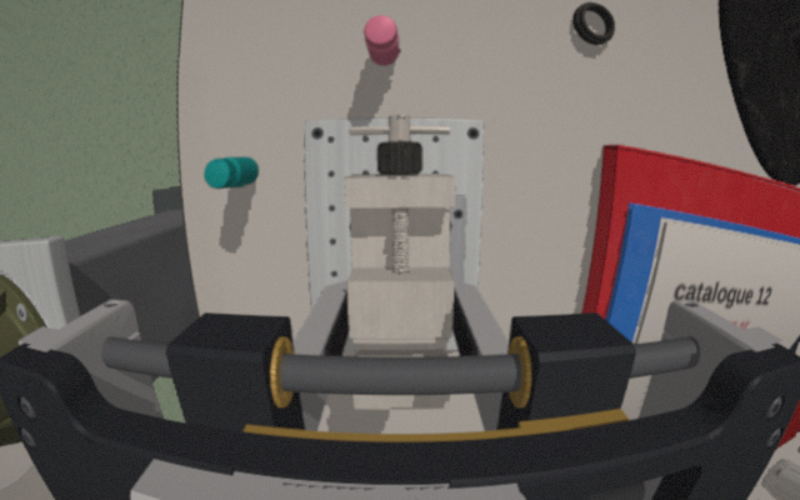

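The vice is held level above the plate, with its tops at z = 0.127 m. The long stop shows beside it at (460,215), and there is about 9 mm of clearance to both stops. I'm lowering it.

Emit:
{"fn": "send_rows", "kwargs": {"rows": [{"dx": 0,"dy": 0,"dz": 10,"roll": 0,"jaw": 1},{"dx": 0,"dy": 0,"dz": 20,"roll": 0,"jaw": 1},{"dx": 0,"dy": 0,"dz": 20,"roll": 0,"jaw": 1},{"dx": 0,"dy": 0,"dz": 15,"roll": 0,"jaw": 1},{"dx": 0,"dy": 0,"dz": 9,"roll": 0,"jaw": 1},{"dx": 0,"dy": 0,"dz": 5,"roll": 0,"jaw": 1},{"dx": 0,"dy": 0,"dz": 3,"roll": 0,"jaw": 1},{"dx": 0,"dy": 0,"dz": 1,"roll": 0,"jaw": 1},{"dx": 0,"dy": 0,"dz": 0,"roll": 0,"jaw": 1},{"dx": 0,"dy": 0,"dz": 0,"roll": 0,"jaw": 1},{"dx": 0,"dy": 0,"dz": 0,"roll": 0,"jaw": 1}]}}

```text
time_s: 12.98
ee_pos: [0.5294, 0.137, 0.0251]
eef_rot: [3.14, -0.0, 1.543]
force: [-0.6, -0.1, -7.9]
grip_width: 0.0467
grip_force: 60.0
```

Emit:
{"fn": "send_rows", "kwargs": {"rows": [{"dx": 0,"dy": 0,"dz": 2,"roll": 0,"jaw": 1},{"dx": 0,"dy": 0,"dz": 2,"roll": 0,"jaw": 1},{"dx": 0,"dy": 0,"dz": 1,"roll": 0,"jaw": 1},{"dx": 0,"dy": 0,"dz": 0.5,"roll": 0,"jaw": 1},{"dx": 0,"dy": 0,"dz": 0.5,"roll": 0,"jaw": 1},{"dx": 0,"dy": 0,"dz": 0,"roll": 0,"jaw": 1},{"dx": 0,"dy": 0,"dz": 0,"roll": 0,"jaw": 1},{"dx": 0,"dy": 0,"dz": 0,"roll": 0,"jaw": 1}]}}

```text
time_s: 13.65
ee_pos: [0.529, 0.137, 0.0185]
eef_rot: [3.142, -0.0, 1.543]
force: [-0.4, -0.2, -5.2]
grip_width: 0.0469
grip_force: 60.0
```

Emit:
{"fn": "send_rows", "kwargs": {"rows": [{"dx": 0,"dy": 0,"dz": 0.5,"roll": 0,"jaw": 1},{"dx": 0,"dy": 0,"dz": 0,"roll": 0,"jaw": 1},{"dx": 0,"dy": 0,"dz": 0,"roll": 0,"jaw": 1},{"dx": 0,"dy": 0,"dz": 0,"roll": 0,"jaw": 1}]}}

```text
time_s: 13.98
ee_pos: [0.5291, 0.137, 0.0185]
eef_rot: [3.141, -0.0, 1.543]
force: [-4.6, -1.2, 6.2]
grip_width: 0.0463
grip_force: 60.0
```

Emit:
{"fn": "send_rows", "kwargs": {"rows": [{"dx": 0,"dy": 2,"dz": -0.2,"roll": 0,"jaw": 1},{"dx": 0,"dy": 2,"dz": 0,"roll": 0,"jaw": 1},{"dx": 0,"dy": 1.5,"dz": 0,"roll": 0,"jaw": 1},{"dx": 0,"dy": 0.5,"dz": 0,"roll": 0,"jaw": 1},{"dx": 0,"dy": 0,"dz": 0,"roll": 0,"jaw": 1},{"dx": 0,"dy": 0,"dz": 0,"roll": 0,"jaw": 1}]}}

```text
time_s: 14.48
ee_pos: [0.5354, 0.1369, 0.0185]
eef_rot: [3.141, -0.0, 1.543]
force: [-3.5, -0.4, 5.2]
grip_width: 0.0464
grip_force: 60.0
```

Emit:
{"fn": "send_rows", "kwargs": {"rows": [{"dx": 0,"dy": 0.5,"dz": 0,"roll": 0,"jaw": 1},{"dx": 0,"dy": 0.5,"dz": 0,"roll": 0,"jaw": 1},{"dx": 0,"dy": 0,"dz": 0,"roll": 0,"jaw": 1},{"dx": 0,"dy": 0,"dz": 0,"roll": 0,"jaw": 1},{"dx": 0,"dy": 0,"dz": 0,"roll": 0,"jaw": 1}]}}

```text
time_s: 14.9
ee_pos: [0.5363, 0.1369, 0.0185]
eef_rot: [3.141, -0.0, 1.543]
force: [-4.2, -0.3, 6.1]
grip_width: 0.0464
grip_force: 60.0
```

Emit:
{"fn": "send_rows", "kwargs": {"rows": [{"dx": 0,"dy": 0.5,"dz": 0,"roll": 0,"jaw": 1},{"dx": 0,"dy": 0.5,"dz": 0,"roll": 0,"jaw": 1},{"dx": 0,"dy": 0,"dz": 0,"roll": 0,"jaw": 1},{"dx": 0,"dy": 0,"dz": 0,"roll": 0,"jaw": 1},{"dx": 0,"dy": 0,"dz": 0,"roll": 0,"jaw": 1}]}}

```text
time_s: 15.32
ee_pos: [0.5373, 0.1369, 0.0185]
eef_rot: [3.141, -0.0, 1.543]
force: [-4.0, -0.5, 5.7]
grip_width: 0.0462
grip_force: 60.0
```

Emit:
{"fn": "send_rows", "kwargs": {"rows": [{"dx": 0,"dy": 0.5,"dz": 0,"roll": 0,"jaw": 1},{"dx": 0,"dy": 0.5,"dz": 0,"roll": 0,"jaw": 1},{"dx": 0,"dy": 0,"dz": 0,"roll": 0,"jaw": 1},{"dx": 0,"dy": 0,"dz": 0,"roll": 0,"jaw": 1},{"dx": 0,"dy": 0,"dz": 0,"roll": 0,"jaw": 1}]}}

```text
time_s: 15.73
ee_pos: [0.5376, 0.1369, 0.0185]
eef_rot: [-3.14, -0.0, 1.542]
force: [-11.3, -0.1, 9.6]
grip_width: 0.0467
grip_force: 60.0
```

```bash
python3 -c "
from h import *
print({k:np.round(v,3) for k,v in get_obs().items() if k in('ee_pos','eef_rot','force','moment')})"
```

```text
{'ee_pos': array([0.538, 0.137, 0.019]), 'eef_rot': array([-3.14 , -0.   ,  1.542]), 'force': array([-11.337,  -0.052,   9.565]), 'moment': array([-0.003,  1.883, -0.22 ])}
```

Emit:
{"fn": "send_rows", "kwargs": {"rows": [{"dx": -2,"dy": 0,"dz": 0,"roll": 0.3,"jaw": 1},{"dx": -2,"dy": 0,"dz": 0,"roll": 0,"jaw": 1},{"dx": -1.5,"dy": 0,"dz": 0,"roll": 0,"jaw": 1},{"dx": -0.5,"dy": 0,"dz": 0,"roll": 0,"jaw": 1},{"dx": 0,"dy": 0,"dz": 0,"roll": 0,"jaw": 1},{"dx": 0,"dy": 0,"dz": 0,"roll": 0,"jaw": 1}]}}

```text
time_s: 16.23
ee_pos: [0.5376, 0.1317, 0.0185]
eef_rot: [-3.141, -0.001, 1.537]
force: [-8.4, 7.9, 7.2]
grip_width: 0.0467
grip_force: 60.0
```

```bash
python3 -c "
from h import *
print({k:np.round(v,4) for k,v in get_obs().items() if k in('ee_pos','eef_rot','force','moment')})"
```

```text
{'ee_pos': array([0.5376, 0.1317, 0.0185]), 'eef_rot': array([-3.1412e+00, -1.4000e-03,  1.5373e+00]), 'force': array([-8.4124,  7.857 ,  7.189 ]), 'moment': array([ 1.2853,  1.5372, -0.1885])}
```

Emit:
{"fn": "send_rows", "kwargs": {"rows": [{"dx": -0.5,"dy": 0,"dz": 0,"roll": 0,"jaw": 1},{"dx": -0.5,"dy": 0,"dz": 0,"roll": 0,"jaw": 1},{"dx": 0,"dy": 0,"dz": 0,"roll": 0,"jaw": 1},{"dx": 0,"dy": 0,"dz": 0,"roll": 0,"jaw": 1},{"dx": 0,"dy": 0,"dz": 0,"roll": 0,"jaw": 1}]}}

```text
time_s: 16.65
ee_pos: [0.5376, 0.1309, 0.0185]
eef_rot: [-3.141, -0.002, 1.537]
force: [-8.4, 7.9, 7.3]
grip_width: 0.046
grip_force: 60.0
```

```bash
python3 -c "
from h import *
print({k:np.round(v,4) for k,v in get_obs().items() if k in('ee_pos','eef_rot','force','moment')})"
```

```text
{'ee_pos': array([0.5376, 0.1309, 0.0185]), 'eef_rot': array([-3.1412e+00, -1.6000e-03,  1.5373e+00]), 'force': array([-8.3636,  7.914 ,  7.3433]), 'moment': array([ 1.5145,  1.6093, -0.1375])}
```

Emit:
{"fn": "send_rows", "kwargs": {"rows": [{"dx": -0.5,"dy": 0,"dz": 0,"roll": 0,"jaw": 1},{"dx": -0.5,"dy": 0,"dz": 0,"roll": 0,"jaw": 1},{"dx": -0.5,"dy": 0,"dz": 0,"roll": 0,"jaw": 1},{"dx": 0,"dy": 0,"dz": 0,"roll": 0,"jaw": 1},{"dx": 0,"dy": 0,"dz": 0,"roll": 0,"jaw": 1},{"dx": 0,"dy": 0,"dz": 0,"roll": 0,"jaw": 1}]}}

```text
time_s: 17.15
ee_pos: [0.5375, 0.1294, 0.0185]
eef_rot: [-3.141, -0.002, 1.537]
force: [-8.8, 8.2, 7.8]
grip_width: 0.0465
grip_force: 60.0
```

```bash
python3 -c "
from h import *
print({k:np.round(v,4) for k,v in get_obs().items() if k in('ee_pos','eef_rot','force','moment')})"
```

```text
{'ee_pos': array([0.5375, 0.1294, 0.0185]), 'eef_rot': array([-3.1412e+00, -1.6000e-03,  1.5374e+00]), 'force': array([-8.7658,  8.1605,  7.8126]), 'moment': array([ 1.4663,  1.5687, -0.1531])}
```

Emit:
{"fn": "send_rows", "kwargs": {"rows": [{"dx": -0.5,"dy": 0,"dz": 0,"roll": 0,"jaw": 1},{"dx": -0.5,"dy": 0,"dz": 0,"roll": 0,"jaw": 1},{"dx": -0.5,"dy": 0,"dz": 0,"roll": 0,"jaw": 1},{"dx": 0,"dy": 0,"dz": 0,"roll": 0,"jaw": 1},{"dx": 0,"dy": 0,"dz": 0,"roll": 0,"jaw": 1},{"dx": 0,"dy": 0,"dz": 0,"roll": 0,"jaw": 1}]}}

```text
time_s: 17.65
ee_pos: [0.5375, 0.1282, 0.0185]
eef_rot: [-3.141, -0.002, 1.537]
force: [-7.7, 10.0, 7.4]
grip_width: 0.0464
grip_force: 60.0
```

```bash
python3 -c "
from h import *
print({k:np.round(v,4) for k,v in get_obs().items() if k in('ee_pos','eef_rot','force','moment')})"
```

```text
{'ee_pos': array([0.5375, 0.1282, 0.0185]), 'eef_rot': array([-3.1413e+00, -2.0000e-03,  1.5373e+00]), 'force': array([-7.6501, 10.037 ,  7.3896]), 'moment': array([ 1.8796,  1.5218, -0.1201])}
```

Emit:
{"fn": "send_rows", "kwargs": {"rows": [{"dx": -0.4,"dy": 0.3,"dz": 0,"roll": 0,"jaw": 1},{"dx": -0.3,"dy": 0.3,"dz": 0,"roll": 0,"jaw": 1},{"dx": 0,"dy": 0,"dz": 0,"roll": 0,"jaw": 1},{"dx": 0,"dy": 0,"dz": 0,"roll": 0,"jaw": 1},{"dx": 0,"dy": 0,"dz": 0,"roll": 0,"jaw": 1},{"dx": 0,"dy": 0,"dz": 0,"roll": 0,"jaw": 1}]}}

```text
time_s: 18.15
ee_pos: [0.5375, 0.1281, 0.0185]
eef_rot: [-3.14, -0.003, 1.537]
force: [-12.7, 15.1, 9.6]
grip_width: 0.0462
grip_force: 60.0
```

```bash
python3 -c "
from plate import *
print({k:np.round(v,4) for k,v in get_obs().items() if k in('ee_pos','eef_rot','force','moment')})
c=cam('wrist'); save('w4.png',cv2.resize(c['frame'][60:340,180:460],None,fx=2,fy=2)); P=cloud(c,True)
zz=P[...,2]; p0=np.array([.5217,.1463]); Q,z=stops(P,p0,-.029)
for y in range(-45,40,6):
    k=(abs(Q[...,1]-y)<2)&(abs(Q[...,0])<60); 
    s=k&(z>11.5)&(z<16.5)&(Q[...,0]>36); v=k&(z>17)&(z<42)
    print(y, s.sum() and Q[s][:,0].min().round(1), s.sum() and Q[s][:,0].max().round(1), v.sum() and Q[v][:,0].min().round(1),v.sum() and Q[v][:,0].max().round(1), v.sum() and z[v].max().round(1))
"
```

```text
{'ee_pos': array([0.5375, 0.1281, 0.0185]), 'eef_rot': array([-3.1401e+00, -2.8000e-03,  1.5374e+00]), 'force': array([-12.6594,  15.1086,   9.5963]), 'moment': array([ 2.7617,  2.2077, -0.2605])}
-45 40.9 44.9 -7.7 39.7 30.5
-39 42.4 43.3 0 0 0
-33 0 0 -5.4 37.4 41.3
-27 0 0 -7.4 39.8 41.9
-21 0 0 -7.1 39.5 42.0
-15 50.4 51.1 -7.5 39.4 42.0
-9 41.2 50.9 -19.3 51.1 42.0
-3 40.4 52.2 -7.4 39.6 41.8
3 40.3 51.9 -7.8 39.4 32.4
9 40.0 51.5 -7.5 39.4 33.2
15 40.2 52.1 -7.3 43.5 33.0
21 38.0 51.8 -7.8 39.7 32.4
27 42.3 51.6 -7.6 39.4 35.8
33 42.1 52.3 -7.6 39.0 36.7
39 0 0 -8.0 38.9 36.4
```

View pics/w4.png

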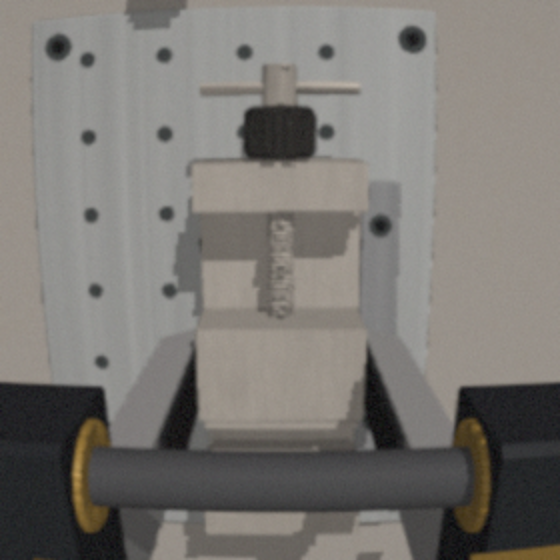

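The vice lies along the long stop (edge at about x = 365 in the crop). The forces show contact on both stops, but the moment is biased towards the fixed-jaw end. I'll trim the yaw slightly to square it.

Emit:
{"fn": "send_rows", "kwargs": {"rows": [{"dx": 0,"dy": 0,"dz": 0,"roll": 0.3,"jaw": 1},{"dx": 0,"dy": 0,"dz": 0,"roll": 0,"jaw": 1},{"dx": 0,"dy": 0,"dz": 0,"roll": 0,"jaw": 1},{"dx": 0,"dy": 0,"dz": 0,"roll": 0,"jaw": 1},{"dx": 0,"dy": 0,"dz": 0,"roll": 0,"jaw": 1}]}}

```text
time_s: 18.62
ee_pos: [0.5376, 0.1281, 0.0185]
eef_rot: [-3.14, -0.003, 1.533]
force: [-11.5, 15.2, 9.1]
grip_width: 0.0464
grip_force: 60.0
```

```bash
python3 -c "
from h import *
print({k:np.round(v,4) for k,v in get_obs().items() if k in('ee_pos','eef_rot','force','moment')})"
```

```text
{'ee_pos': array([0.5376, 0.1281, 0.0185]), 'eef_rot': array([-3.1403e+00, -2.7000e-03,  1.5327e+00]), 'force': array([-11.526 ,  15.1929,   9.083 ]), 'moment': array([2.8058, 2.0982, 0.0499])}
```

Emit:
{"fn": "send_rows", "kwargs": {"rows": [{"dx": 0,"dy": 0,"dz": 0,"roll": 0.3,"jaw": 1},{"dx": 0,"dy": 0,"dz": 0,"roll": 0,"jaw": 1},{"dx": 0,"dy": 0,"dz": 0,"roll": 0,"jaw": 1},{"dx": 0,"dy": 0,"dz": 0,"roll": 0,"jaw": 1},{"dx": 0,"dy": 0,"dz": 0,"roll": 0,"jaw": 1}]}}

```text
time_s: 19.03
ee_pos: [0.5376, 0.1281, 0.0185]
eef_rot: [-3.14, -0.002, 1.528]
force: [-11.7, 16.2, 9.3]
grip_width: 0.0464
grip_force: 60.1
```

```bash
python3 -c "
from h import *
print({k:np.round(v,4) for k,v in get_obs().items() if k in('ee_pos','eef_rot','force','moment')})"
```

```text
{'ee_pos': array([0.5376, 0.1281, 0.0185]), 'eef_rot': array([-3.1403e+00, -2.4000e-03,  1.5281e+00]), 'force': array([-11.6707,  16.1708,   9.2736]), 'moment': array([2.797 , 2.1066, 0.4709])}
```

Emit:
{"fn": "send_rows", "kwargs": {"rows": [{"dx": -0.2,"dy": 0.3,"dz": 0,"roll": -0.2,"jaw": 1},{"dx": -0.2,"dy": 0.3,"dz": 0,"roll": 0,"jaw": 1},{"dx": 0,"dy": 0.3,"dz": 0,"roll": 0,"jaw": 1},{"dx": 0,"dy": 0,"dz": 0,"roll": 0,"jaw": 1},{"dx": 0,"dy": 0,"dz": 0,"roll": 0,"jaw": 1},{"dx": 0,"dy": 0,"dz": 0,"roll": 0,"jaw": 1}]}}

```text
time_s: 19.53
ee_pos: [0.5376, 0.128, 0.0185]
eef_rot: [-3.138, -0.003, 1.531]
force: [-19.4, 18.9, 14.2]
grip_width: 0.0467
grip_force: 60.0
```

```bash
python3 -c "
from h import *
print({k:np.round(v,4) for k,v in get_obs().items() if k in('ee_pos','eef_rot','force','moment')})"
```

```text
{'ee_pos': array([0.5376, 0.128 , 0.0185]), 'eef_rot': array([-3.1383e+00, -2.9000e-03,  1.5312e+00]), 'force': array([-19.4365,  18.9473,  14.1534]), 'moment': array([3.2845, 3.3696, 0.1609])}
```

Emit:
{"fn": "send_rows", "kwargs": {"rows": [{"dx": -0.2,"dy": 0.2,"dz": 0.2,"roll": 0,"jaw": 1},{"dx": -0.2,"dy": 0,"dz": 0.2,"roll": -0.1,"jaw": 1},{"dx": 0,"dy": 0,"dz": 0,"roll": 0,"jaw": 1},{"dx": 0,"dy": 0,"dz": 0,"roll": 0,"jaw": 1},{"dx": 0,"dy": 0,"dz": 0,"roll": 0,"jaw": 1},{"dx": 0,"dy": 0,"dz": 0,"roll": 0,"jaw": 1}]}}

```text
time_s: 20.03
ee_pos: [0.5376, 0.128, 0.0185]
eef_rot: [-3.138, -0.003, 1.533]
force: [-23.3, 21.3, 20.4]
grip_width: 0.0465
grip_force: 60.0
```

```bash
python3 -c "
from plate import *
print({k:np.round(v,4) for k,v in get_obs().items() if k in('ee_pos','eef_rot','force','moment','grip_width')})
c=cam('wrist'); P=cloud(c,True); z=P[...,2]
def plane(k):
    q=P[k]; A=np.c_[q[:,:2]-q[:,:2].mean(0),np.ones(len(q))]; r=np.linalg.lstsq(A,q[:,2],rcond=None)[0]; return k.sum(),r.round(4)
X,Y=P[...,0],P[...,1]
mj=(abs(X-.537)<.02)&(abs(Y-.128)<.013)&(z>.037)&(z<.044); print('jaw top',plane(mj))
print('plate',plane((abs(X-.49)<.03)&(Y>.15)&(Y<.22)&(z>.003)&(z<.01)))
b=(z>.011)&(z<.017)&(X>.575)&(X<.593)&(Y>.13)&(Y<.18); q=P[b]; print('stop',cv2.minAreaRect((q[:,:2]*1000).astype(np.float32)))
b=(z>.030)&(z<.042)&(X>.505)&(X<.57)&(Y>.166)&(Y<.195); q=P[b]; print('screwblk',cv2.minAreaRect((q[:,:2]*1000).astype(np.float32)))
t=cam('top');T=cloud(t);k=(T[...,2]>.045)&(T[...,2]<.075)&(abs(T[...,0]-.617)<.03)&(abs(T[...,1]+.05)<.03);print('vial',k.sum(),T[k].mean(0) if k.any() else '')
s=cam('side'); save('s2.png',cv2.resize(s['frame'][120:320,180:420],None,fx=3,fy=3))
"
```

```text
{'ee_pos': array([0.5376, 0.128 , 0.0185]), 'eef_rot': array([-3.138 , -0.0034,  1.5328]), 'force': array([-23.3085,  21.291 ,  20.4   ]), 'moment': array([3.7655, 4.0427, 0.045 ]), 'grip_width': np.float64(0.0465)}
jaw top (np.int64(3151), array([-0.0031,  0.    ,  0.0404]))
plate (np.int64(9000), array([-0.    ,  0.001 ,  0.0067]))
stop ((0.0, 0.0), (0.0, 0.0), 0.0)
screwblk ((538.5830078125, 180.4119110107422), (28.842439651489258, 47.175350189208984), 88.51608276367188)
vial 33 [ 0.62091004 -0.05097128  0.05229698]
```

View pics/s2.png

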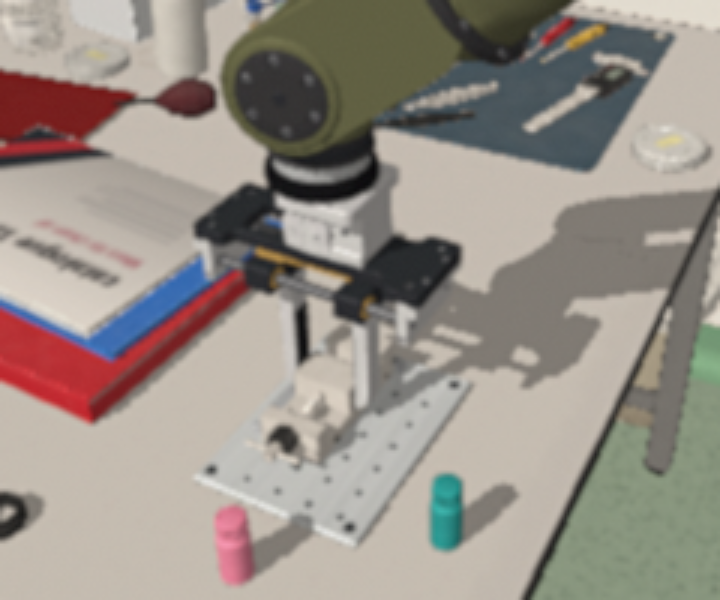

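Emit:
{"fn": "send_rows", "kwargs": {"rows": [{"dx": 0,"dy": 0,"dz": 0.3,"roll": 0,"jaw": 1},{"dx": 0,"dy": 0,"dz": 0.2,"roll": 0,"jaw": 1},{"dx": 0,"dy": 0,"dz": 0,"roll": 0,"jaw": 1},{"dx": 0,"dy": 0,"dz": 0,"roll": 0,"jaw": 1},{"dx": 0,"dy": 0,"dz": 0,"roll": 0,"jaw": 1},{"dx": 0,"dy": 0,"dz": 0,"roll": 0,"jaw": 1}]}}

```text
time_s: 20.68
ee_pos: [0.5376, 0.128, 0.0185]
eef_rot: [-3.138, -0.003, 1.533]
force: [-26.5, 20.1, 26.5]
grip_width: 0.0465
grip_force: 60.0
```

```bash
python3 -c "
from plate import *
print({k:np.round(v,4) for k,v in get_obs().items() if k in('ee_pos','eef_rot','force','moment','grip_width')})
for i in range(2):
  c=cam('wrist'); P=cloud(c,True); z=P[...,2]
  X,Y=P[...,0],P[...,1]
  for nm,yc in(('mid',.128),('screw',.182)):
    k=(abs(X-.537)<.02)&(abs(Y-yc)<.012)&(z>.03)&(z<.044); q=P[k]; A=np.c_[q[:,:2]-q[:,:2].mean(0),np.ones(len(q))]; print(nm,np.linalg.lstsq(A,q[:,2],rcond=None)[0].round(4))
"
```

```text
{'ee_pos': array([0.5376, 0.128 , 0.0185]), 'eef_rot': array([-3.138 , -0.0034,  1.5328]), 'force': array([-26.5367,  20.1122,  26.5251]), 'moment': array([ 3.6206e+00,  4.6876e+00, -1.2000e-03]), 'grip_width': np.float64(0.0465)}
mid [-0.0016  0.0015  0.0404]
screw [-0.0051  0.0695  0.0345]
mid [-0.0031  0.0025  0.0404]
screw [-0.0069  0.0667  0.0345]
```

```bash
python3 -c "
from station import *
print(hand_in())"
```

```text
the job is handed in; nothing more can be done
None
```

I've handed the job in at about 21 s of the 72 s allowed. The vial stands upright on the bare desk near (0.62, -0.05) m. The vice is seated flat on the plate and still gripped at 60 N, pressed against the long stop at about 26 N and the short stop at about 20 N. The black ring, ball block and wafer carrier were not touched.

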